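Index the decorating turntable and scribe the open icing seam

TASK

Turn the decorating turntable until its orange peg lines up with the white pointer on the base. Then take the blue-handled scriber from its wooden holder and run its tip down inside the still-open groove of the big biscuit, slowly (about 3 cm a second), gently and without lifting, from the red dot round the corner to the blue dot. Put the scriber back upright, fully home in its holder, leaving the turntable lined up and the other things where they are.

Things in the scene. Friction and masses are not known exactly. Their poses are not given: they have to be found in the camera images.
- turntable (a joint): Angle of the turntable's plate (aluminium disc, 244 mm across, top face 60 mm above the table, turning on a vertical axis with friction of about 0.35 N m; it stays where it is left). 0: the orange peg is at the white pointer; positive is counter-clockwise from above. It starts with a negative value (-1.3 to -0.6).
- turntable_base: Fixed black base, carrying the plate; origin on the turning axis at table height. Its own -x axis points to the white pointer, a 34 x 12 mm white bar just outside the plate's rim, its middle 144 mm from the axis, its top 60 mm above the table.
- peg_top (a point): Centre of the top of the orange push peg, 16 mm thick, standing 30 mm above the plate's face (top at 90 mm above the table), fixed to the plate 104 mm from the turning axis.
- biscuit (a point): Big sandwich biscuit fixed on the plate's middle, turning with it, 120 (x) x 150 (y) x 22 mm; origin at the centre of its underside, 60 mm above the table, z up; the peg is off its -x side. Between its 8 mm wide crust rim and the 76 x 106 mm white plaque runs a groove, 14 mm wide, 8 mm deep (floor at z 14 mm). Its +x and +y sides are filled with white icing beads.
- seam_start (a point): Start of the open, darker part of the groove, which is L-shaped: the biscuit's -x side, then its -y side. Centre of the groove's floor beside the red dot on the rim, at (-45, 42, 14) mm in the biscuit's frame.
- seam_corner (a point): Corner of the open groove, centre of its floor, at (-45, -60, 14) mm in the biscuit's frame. The centre line runs straight from start to corner and from corner to end.
- seam_end (a point): End of the open groove: centre of its floor beside the blue dot on the rim, at (27, -60, 14) mm in the biscuit's frame.
- scriber: Upright scriber, 150 mm long, 80 g, origin at its needle tip, z up along it to the handle. Needle 5 mm thick, widening to a 12 mm shaft at z 36 to 70 mm; steel guard disc 42 mm across at z 70 to 76 mm; blue square handle 18 x 18 mm (sides along its x and y) at z 76 to 150 mm. It hangs in the holder with the disc resting on the holder's top, so its tip is 10 mm above the table.
- holder: Fixed wooden block, 80 x 80 x 80 mm, origin at the centre of its underside; a square hole, 25 mm wide, goes straight down through its middle.
- pearl_jar: Bystander: jar 60 mm across, 85 mm high, with a red lid; origin under its centre.
- water_bottle: Bystander: clear bottle 66 mm across, 200 mm high, blue label; origin under its centre.
- bowl: Bystander: white bowl 90 mm across, 45 mm high; origin under its centre.
- small_biscuit: Bystander: plain biscuit 70 x 90 x 18 mm lying on the table; origin under its centre.
Things that resemble listed ones, but are neither listed nor needed, are in the scene too. Of the things like the holder, leave any that is turquoise; of the rest the larger one is meant.

How it is judged (in metres and radians):
On the way, in this order (a step that is already met when the one before it is completed fails the run):
1. the turntable stands with its orange peg at the white pointer (within 0.08 rad) (value of joint turntable between -0.08 and 0.08 rad), for 0.3 s.
2. the scriber's tip is down in the open groove (3 mm or more below the rim), at its start, beside the red dot (9 mm along it) (x of scriber in the frame of biscuit between -0.0525 and -0.0375 m and y of scriber in the frame of biscuit between 0.033 and 0.051 m and z of scriber in the frame of biscuit between 0.009 and 0.019 m), for 0.04 s.
3. the scriber's tip is down in the open groove (3 mm or more below the rim), at its 20 mm along the first side (6 mm along it) (x of scriber in the frame of biscuit between -0.0525 and -0.0375 m and y of scriber in the frame of biscuit between 0.0156 and 0.0276 m and z of scriber in the frame of biscuit between 0.009 and 0.019 m), for 0.04 s.
4. the scriber's tip is down in the open groove (3 mm or more below the rim), at its 40 mm along the first side (6 mm along it) (x of scriber in the frame of biscuit between -0.0525 and -0.0375 m and y of scriber in the frame of biscuit between -0.0048 and 0.0072 m and z of scriber in the frame of biscuit between 0.009 and 0.019 m), for 0.04 s.
5. the scriber's tip is down in the open groove (3 mm or more below the rim), at its 60 mm along the first side (6 mm along it) (x of scriber in the frame of biscuit between -0.0525 and -0.0375 m and y of scriber in the frame of biscuit between -0.0252 and -0.0132 m and z of scriber in the frame of biscuit between 0.009 and 0.019 m), for 0.04 s.
6. the scriber's tip is down in the open groove (3 mm or more below the rim), at its 80 mm along the first side (6 mm along it) (x of scriber in the frame of biscuit between -0.0525 and -0.0375 m and y of scriber in the frame of biscuit between -0.0456 and -0.0336 m and z of scriber in the frame of biscuit between 0.009 and 0.019 m), for 0.04 s.
7. the scriber's tip is down in the open groove (3 mm or more below the rim), at its corner (7 mm) (x of scriber in the frame of biscuit between -0.0525 and -0.0375 m and y of scriber in the frame of biscuit between -0.0675 and -0.0525 m and z of scriber in the frame of biscuit between 0.009 and 0.019 m), for 0.04 s.
8. the scriber's tip is down in the open groove (3 mm or more below the rim), at its 24 mm along the second side (6 mm along it) (x of scriber in the frame of biscuit between -0.027 and -0.015 m and y of scriber in the frame of biscuit between -0.0675 and -0.0525 m and z of scriber in the frame of biscuit between 0.009 and 0.019 m), for 0.04 s.
9. the scriber's tip is down in the open groove (3 mm or more below the rim), at its 48 mm along the second side (6 mm along it) (x of scriber in the frame of biscuit between -0.003 and 0.009 m and y of scriber in the frame of biscuit between -0.0675 and -0.0525 m and z of scriber in the frame of biscuit between 0.009 and 0.019 m), for 0.04 s.
10. the scriber's tip is down in the open groove (3 mm or more below the rim), at its end, beside the blue dot (8 mm along it) (x of scriber in the frame of biscuit between 0.019 and 0.036 m and y of scriber in the frame of biscuit between -0.0675 and -0.0525 m and z of scriber in the frame of biscuit between 0.009 and 0.019 m), for 0.04 s.
At the end, for the whole second after the job is handed in: The turntable is within 0.08 rad of its pointer; the scriber is released and at rest in the holder, upright within 0.1 rad, its tip within 11 mm of the hole's axis and 6 to 14 mm above the table (disc resting on the block) (all of step 1 and horizontal distance between scriber and holder below 0.011 m and height (world z) of scriber between 0.006 and 0.014 m and angle between scriber's own z axis and vertical below 0.1 rad and linear speed of scriber below 0.03 m/s); the robot touches nothing.
It fails at once if the scriber presses on the biscuit or turntable with more than 30 N (contact force between scriber and turntable_base above 30 N).
It fails at once if the scriber moves faster than 0.1 m/s while its tip is down in the biscuit's groove (x of scriber in the frame of biscuit between -0.052 and 0.052 m and y of scriber in the frame of biscuit between -0.067 and 0.067 m and z of scriber in the frame of biscuit below 0.02 m and linear speed of scriber above 0.1 m/s).
It fails at once if the jar, bottle, bowl or small biscuit is pushed more than 30 mm from its place, or the jar or bottle tipped over (distance of any of pearl_jar, water_bottle, bowl, small_biscuit from where it was at the start of the episode above 0.03 m or angle between any of pearl_jar, water_bottle's own z axis and vertical above 0.5 rad).
It also fails if it takes over 72 s, if anything falls off the work surface, if the arm or the gripper's body presses on something with over 40 N, if the wrist force passes 120 N, or if a joint passes its speed limit or range.

ROBOT

A 6-joint arm with a two-finger parallel gripper is mounted at the origin on the work surface. World frame = base frame: x ahead of the robot, y to its left, z up, the work surface at z = 0. Lengths are in mm, angles in rad, forces in N, time in s.
With the tool pointing down it reaches from about 425 to 950 mm from the base axis. Payload 14.7 kg.
Tool frame: the origin (TCP) lies on the mounting face of the last link; the fingertips stand 173 mm ahead of it and the grasp point (between the pads) lies 155 mm ahead of it; z points along the fingers, y is the line along which they close (so a half turn about z gives the same grasp; the last joint's range is limited). The gripper opens to 85 mm and grips with 20 to 120 N. Pads are 22 mm wide; open, the fingers measure 114 mm over their backs; the gripper's body (76 mm by 85 mm) begins 54 mm behind the grasp point. The pads swing forward as they close: fully open they stand 13 mm farther back than shut.
Start: joints at [1.086, 0.48, 1.596, -0, 1.065, -0.047], TCP at [275.543, 588.702, 404.697] pointing down, gripper open.
Joint ranges: [-2.75, 2.75], [-0.82, 2.05], [0.23, 2.67], [-1.56, 4.7], [0.09, 2.69], [-2.92, 2.92]. Speed limits (rad/s): [1.89, 1.89, 2.39, 3.01, 3.01, 3.01].

INTERFACE

Orientations are given as a unit quaternion [w, x, y, z].
In Python, from cell import manip gives the robot as it stands.
- The arm moves only by the tool step_arm, never from a script. Its argument "rows" is a list that holds one entry, the list of rows, each a list of 5 numbers: the closure, from 0 (fully open) to 1 (shut), then the shift along the tool's x, y, z each as a share of 40 mm, from -1 to 1, then the turn about the tool's z as a share of 0.5 rad, from -1 to 1. A call has 1 to 20 rows; each row shifts and turns the commanded pose from where the row before left it, along the tool's axes as they then stand; what a row does not reach is not made up. A row lasts 1/12 s, in which the tool goes at most 41.7 mm and 7.16 degrees, less where a joint would pass 70% of its speed; a pose out of reach is approached as far as the arm can. A call with a number of a shift or a turn outside -1 to 1 is refused whole. A call with a gripper value outside its range is refused whole. The fingers move at their own pace and stop on an object; "newtons" is the grip in N (left out, the last holds). Time passes only in rows, so rows that do not move let the fingers close. It gives the time, the measured TCP pose, the force, the opening and the grip force at its end, in the units of the state.
- manip.read_state(): the state, without advancing time (a new reading comes with each control period).
- manip.read_camera(name): name is "scene" or "top" or "wrist"; returns (picture, depth): 420x560x3 uint8, blue, green, red; 420x560 float32, mm along the optical axis (not along the pixel's ray), 0 where there is no reading.
- manip.camera_model(name): a dict with "mtx" (3x3 intrinsics, pixels), "rvec" (rotation vector, rad) and "tvec" (3), from world to camera coordinates, as OpenCV has them. Camera axes: x right, y down, z forward; pixel columns grow to the right and rows downward; lengths in mm; the calibration is good to about 2 mm. A picture is of the moment at which its call begins: read the wrist's pose just before it. camera_model takes no time and is no camera call; for the wrist camera it gives the pose at the moment of the call.
- manip.finish_job(): hands the job in; it is judged then, once.
The state is a dict: "time": time; "joint_pos": joint angles; "joint_vel": joint speeds; "joint_torque": joint torques, N m; "tool_pos": TCP position; "orientation": TCP orientation; "ft_force": force on the tool from outside, world axes, zero at the start; "moment": the same for the moment, N m; "grip_width": opening from 0.0 (shut) to 1.0 (fully open); "gripper_force": force on a finger pad.
Only numpy, scipy, OpenCV 4.12 (cv2) and the standard library are available. Lean on these libraries where they do the work, as an engineer would, in place of code of your own. Each camera call takes 0.05 s, during which the arm holds its last target. There are 200 camera calls.

## Working session

There is one attempt and no reset: what is moved stays moved. The work goes in short steps, Python scripts to look and compute and a tool call to move; the robot and the scene stay as the last step left them, time stands still between calls to the robot, and variables do not carry over. Pictures are saved under pics/ and viewed, at most 10 in all, crops included, and the job is handed in when it is done.

Besides the shell and the picture viewer there is one more tool, called after ">>>" as name([rows], argument=value, ...), one row to a line, values as JSON. step_arm: Moves the arm, as the interface text tells. Shift numbers are shares of 40 mm and turn numbers shares of 0.5 rad, none past 1 either way. Its arguments: {"type":"object","properties":{"rows":{"type":"array"},"newtons":{"type":"number"}},"required":["rows"]}

```bash
mkdir -p pics; ls; cat > h.py <<'E'
import numpy as np, cv2
from cell import manip
def cam(n):
    m=manip.camera_model(n); K=np.array(m["mtx"],float); R=cv2.Rodrigues(np.array(m["rvec"],float))[0]; t=np.array(m["tvec"],float).ravel()
    return K,R,t
def ray(c,uv):
    K,R,t=c; d=R.T@np.linalg.inv(K)@np.array([uv[0],uv[1],1.]); return -R.T@t,d
def onplane(c,uv,z):
    o,d=ray(c,uv); return o+d*(z-o[2])/d[2]
def cloud(c,D):
    K,R,t=c; v,u=np.indices(D.shape); P=np.stack([(u-K[0,2])/K[0,0]*D,(v-K[1,2])/K[1,1]*D,D],-1)
    return (P-t)@R
def proj(c,p):
    K,R,t=c; q=K@(R@np.asarray(p,float)+t); return q[:2]/q[2]
E
python3 - <<'E'
from h import *
s=manip.read_state(); print({k:np.round(v,3) for k,v in s.items()})
ims=[]
for n in("scene","top","wrist"):
    c=cam(n); p,d=manip.read_camera(n); np.savez(f"{n}0.npz",p=p,d=d,K=c[0],R=c[1],t=c[2]); ims.append(p)
    print(n,-c[1].T@c[2])
cv2.imwrite("pics/a_scene.png",ims[0]);cv2.imwrite("pics/a_top.png",ims[1])
E
```

```text
pics
{'time': np.float64(0.0), 'joint_pos': array([ 1.086,  0.481,  1.597, -0.   ,  1.065, -0.047]), 'joint_vel': array([ 0.   , -0.   , -0.001,  0.001, -0.001, -0.001]), 'joint_torque': array([ 2.0000e-03, -9.5065e+01, -4.3018e+01, -0.0000e+00,  1.2000e-02,
        0.0000e+00]), 'tool_pos': array([275.452, 588.514, 404.04 ]), 'orientation': array([-0.   ,  0.217,  0.976, -0.001]), 'ft_force': array([ 0.323,  0.256, -0.078]), 'moment': array([ 0.022, -0.023, -0.017]), 'gripper_force': np.float64(0.0), 'grip_width': np.float64(1.001)}
scene [ 931.31286609 -406.36513424  693.75327636]
top [351.03015706  10.79530553 956.05381275]
wrist [208.19069067 620.11455169 372.27698782]
```

View pics/a_scene.png

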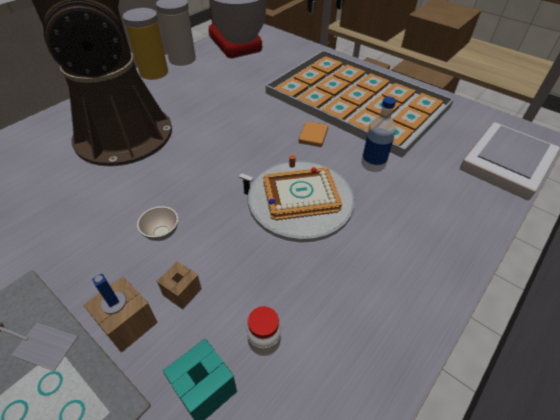

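View pics/a_top.png

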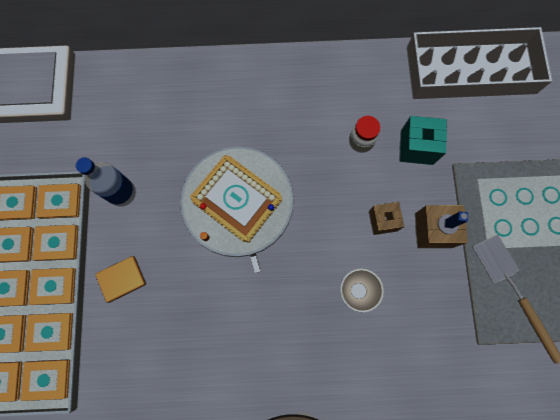

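The top view shows the plate at (237,201), the orange peg at (204,236), the white pointer at (255,263), the red dot at (203,205) and the blue dot at (271,207). There are three holder-like blocks: turquoise (427,140), small wooden (388,218), and large wooden with the blue-handled scriber (446,223). The large wooden one fits, because it is the larger of the two that aren't turquoise. I'll measure now and confirm it in one crop.

```bash
cat > meas.py <<'E'
from h import *
import sys
def load(n):
    f=np.load(n); return f["p"],f["d"],(f["K"],f["R"],f["t"])
def blobs(m,a=8):
    n,l,s,c=cv2.connectedComponentsWithStats(m.astype(np.uint8)); return [(np.round(c[i],1),s[i,4]) for i in range(1,n) if s[i,4]>=a]
def tri(c1,u1,c2,u2):
    o1,d1=ray(c1,u1);o2,d2=ray(c2,u2)
    s=np.linalg.lstsq(np.stack([d1,-d2],1),o2-o1,rcond=None)[0]
    a,b=o1+s[0]*d1,o2+s[1]*d2; return (a+b)/2,np.linalg.norm(a-b)
E
python3 - <<'E'
from meas import *
for n in("top","scene"):
    p,d,c=load(n+"0.npz"); W=cloud(c,d); hsv=cv2.cvtColor(p,cv2.COLOR_BGR2HSV); H,S,V=[hsv[...,i].astype(int) for i in range(3)]
    X,Y,Z=W[...,0],W[...,1],W[...,2]
    # plate
    roi=np.zeros(d.shape,bool)
    if n=="top": roi[130:280,165:310]=1
    else: roi[140:250,230:370]=1
    plate=roi&(abs(Z-60)<5)&(d>0)
    print(n,"plate z med",np.median(Z[plate]),plate.sum())
    cs,_=cv2.findContours(plate.astype(np.uint8),cv2.RETR_EXTERNAL,cv2.CHAIN_APPROX_NONE); k=max(cs,key=cv2.contourArea)
    pts=np.array([onplane(c,q[0],60) for q in cv2.convexHull(k)]); 
    (cx,cy),r=cv2.minEnclosingCircle(pts[:,:2].astype(np.float32)); print("circ",cx,cy,r)
    A=np.c_[2*pts[:,:2],np.ones(len(pts))]; s=np.linalg.lstsq(A,(pts[:,:2]**2).sum(1),rcond=None)[0]; print("lsq",s[:2],np.sqrt(s[2]+s[0]**2+s[1]**2))
    org=roi&(H<14)&(S>190)&(V>120)
    print("peg cand",[(b,np.round(W[int(b[1]),int(b[0])])) for b,a in blobs(org)])
    print("red",blobs(roi&((H<6)|(H>172))&(S>180)&(V>90),4)); print("blue",blobs(roi&(H>105)&(H<135)&(S>120),4))
    pt=np.zeros(d.shape,bool)
    if n=="top": pt[252:280,240:270]=1
    else: pt[165:200,232:262]=1
    print("ptr",[(b,a,np.round(onplane(c,b,60))) for b,a in blobs(pt&(V>170)&(S<60))])
    wood=(abs(Z-80)<4)&(d>0)&(H>5)&(H<25)&(S>80)&(X>200)&(Y<0)
    for b,a in blobs(wood,30): print("wood80",b,a)
    m=wood.astype(np.uint8); m=cv2.morphologyEx(m,cv2.MORPH_CLOSE,np.ones((5,5)))
    for k in cv2.findContours(m,cv2.RETR_EXTERNAL,cv2.CHAIN_APPROX_NONE)[0]:
        if cv2.contourArea(k)>100:
            q=np.array([onplane(c,x[0],80)[:2] for x in k],np.float32); print("rect",cv2.minAreaRect(q))
    bl=(H>105)&(H<130)&(S>150)&(d>0)&(Y<-80)
    for b,a in blobs(bl,20): print("handle",b,a)
    q=W[bl&(Z>153)&(Z<168)]; 
    if len(q): print("htop",len(q),q.mean(0),cv2.minAreaRect(q[:,:2].astype(np.float32)))
    white=(Z>80)&(Z<93)&(S<70)&(V>110)&(Y<-150)&(Y>-330)&(X>250)&(X<480)&(d>0); 
    if white.sum()>5: q=W[white]; print("disc",len(q),q.mean(0),cv2.minEnclosingCircle(q[:,:2].astype(np.float32)))
pt=load("top0.npz")[0]; sc=load("scene0.npz")[0]
a=cv2.resize(pt[120:270,350:500],(400,400),interpolation=cv2.INTER_CUBIC);b=cv2.resize(sc[230:380,70:220],(400,400),interpolation=cv2.INTER_CUBIC)
cv2.imwrite("pics/b_crop.png",np.hstack([a,b]))
E
```

```text
top plate z med 60.558515562127745 5329
circ 582.3768310546875 96.7973861694336 121.7921142578125
lsq [582.46835975  96.61023056] 121.16750477867782
peg cand [(array([202.2, 205.2]), array([566., 165.,  91.]))]
red [(array([202.6, 205.6]), np.int32(30))]
blue [(array([270.5, 206.8]), np.int32(28))]
ptr [(array([255.2, 264. ]), np.int32(68), array([443.,  61.,  60.]))]
wood80 [443.6 224.5] 996
rect ((506.39849853515625, -334.9931640625), (81.11029052734375, 79.78937530517578), 87.4183578491211)
handle [455.1 220.1] 185
htop 56 [ 503.87024548 -335.01287628  158.44720529] ((505.1712951660156, -337.2572937011719), (18.166759490966797, 17.756317138671875), 86.75546264648438)
scene plate z med 60.716776974508576 3447
circ 584.1556396484375 89.23905181884766 123.20527648925781
lsq [583.66804122  89.37799696] 121.99028072494276
peg cand [(array([292., 157.]), array([504., 157.,  91.])), (array([313.5, 169.5]), array([567., 157.,  89.]))]
red [(array([313.5, 169.7]), np.int32(14))]
blue [(array([367. , 151.3]), np.int32(104)), (array([271.5, 200.6]), np.int32(20))]
ptr [(array([245.4, 176. ]), np.int32(27), array([441.,  58.,  60.]))]
wood80 [116.6 307. ] 1350
rect ((509.1984558105469, -341.4888916015625), (78.61276245117188, 82.52970886230469), 87.50089263916016)
handle [106.4 291.6] 270
htop 61 [ 511.85403971 -343.26683973  158.3480971 ] ((507.7677001953125, -342.7268981933594), (16.109325408935547, 16.131610870361328), 85.16825866699219)
```

View pics/b_crop.png

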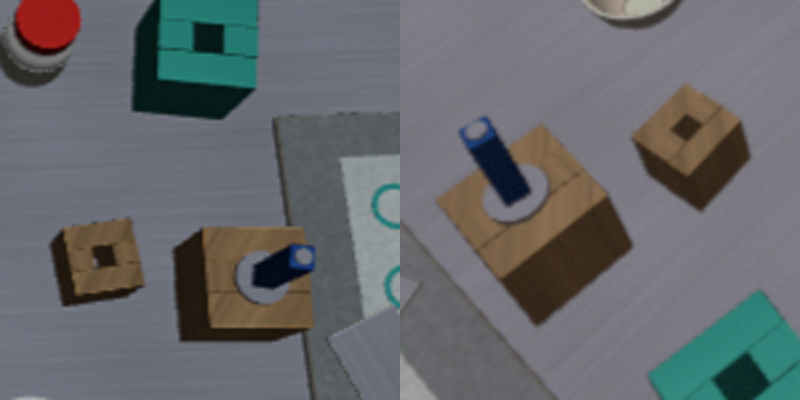

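The crop confirms it: the large wooden block holds the blue scriber, with the small wooden block and the turquoise one beside it. I'm moving above the peg to refine with the wrist camera.

>>> step_arm([
  [[0, -0.6, -0.45, 0, 0], [0, -0.6, -0.45, 0, 0], [0, -0.6, -0.45, 0, 0], [0, -0.6, -0.45, 0, 0], [0, -0.6, -0.45, 0, 0], [0, -0.6, -0.45, 0, 0], [0, -0.6, -0.45, 0, 0], [0, -0.6, -0.45, 0, 0], [0, -0.6, -0.45, 0, 0], [0, -0.6, -0.45, 0, 0], [0, -0.6, -0.45, 0, 0], [0, -0.6, -0.45, 0, 0], [0, -0.6, -0.45, 0, 0], [0, -0.6, -0.45, 0, 0], [0, -0.6, -0.45, 0, 0], [0, -0.6, -0.45, 0, 0], [0, 0, 0, 0, 0.18], [0, 0, 0, 0, 0.18], [0, 0, 0, 0, 0.18], [0, 0, 0, 0, 0]],
])

```text
time: 1.82
tool_pos: [501.3, 164.8, 404.5]
orientation: [-0.0, 0.349, 0.937, -0.0]
ft_force: [-0.6, -0.3, 0.8]
grip_width: 0.999
gripper_force: 0.0
```

```bash
python3 - <<'E'
from meas import *
s=manip.read_state(); print(s["tool_pos"],s["orientation"]); c=cam("wrist"); p,d=manip.read_camera("wrist"); np.savez("wrist1.npz",p=p,d=d,K=c[0],R=c[1],t=c[2]); cv2.imwrite("pics/c_wrist.png",p); print(c[1], c[0])
E
```

```text
[501.2587118  164.77209533 404.54005951] [-1.61528497e-04  3.49036156e-01  9.37109239e-01 -1.03781816e-04]
[[ 6.55216762e-01  7.55440896e-01  2.16776219e-04]
 [ 7.22349811e-01 -6.26599809e-01  2.92546457e-01]
 [ 2.21137390e-01 -1.91524754e-01 -9.56251287e-01]] [[367.47823569   0.         285.20788948]
 [  0.         367.47823569 209.63235612]
 [  0.           0.           1.        ]]
```

View pics/c_wrist.png

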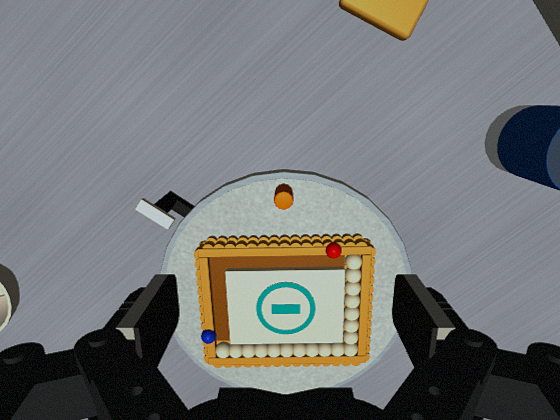

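The wrist view shows the peg at (284,195), the pointer at (155,213), the red dot at (333,251), the blue dot at (208,337), the plaque, and the plate's rim. Next I compute from it.

```bash
python3 - <<'E'
from meas import *
p,d,c=load("wrist1.npz"); W=cloud(c,d); hsv=cv2.cvtColor(p,cv2.COLOR_BGR2HSV); H,S,V=[hsv[...,i].astype(int) for i in range(3)]; Z=W[...,2]
# plate rim: upper arc
m=((abs(Z-60)<6)&(d>0)); m[:, :160]=0; m[:,415:]=0; m[275:]=0
lab=cv2.connectedComponents(m.astype(np.uint8))[1]; m=lab==lab[215,240]
e=[]
for v in range(185,272):
    u=np.where(m[v])[0]
    if len(u): e+= [(u[0],v),(u[-1]+1,v)]
for u in range(200,375,3):
    v=np.where(m[:,u])[0]; e.append((u,v[0]))
q=np.array([onplane(c,x,60)[:2] for x in e]); f=np.ones(len(q),bool)
for i in range(6):
    A=np.c_[2*q,np.ones(len(q))]; s=np.linalg.lstsq(A[f],(q[f]**2).sum(1),rcond=None)[0]; r=np.sqrt(s[2]+s[0]**2+s[1]**2); res=np.hypot(*(q-s[:2]).T)-r; f=abs(res)<3
print("plate",s[:2],r,f.sum(),"z",np.median(Z[m]))
peg=np.zeros_like(m);peg[180:215,265:305]=1
pm=peg&(H<20)&(S>180)&(V>150)&(abs(Z-90)<6); print("peg",W[pm].mean(0),pm.sum(),blobs(peg&(H<20)&(S>150)&(V>170)))
pt=np.zeros_like(m);pt[190:235,130:180]=1
k=pt&(V>160)&(S<60)&(abs(Z-60)<8); print("ptr",W[k].mean(0),k.sum(), cv2.minAreaRect(W[k][:,:2].astype(np.float32)))
# plaque
w=np.zeros_like(m);w[260:345,220:348]=1
w&=(V>140)&(S<40); w=cv2.morphologyEx(w.astype(np.uint8),cv2.MORPH_OPEN,np.ones((7,7)))
ks=cv2.findContours(w,cv2.RETR_EXTERNAL,cv2.CHAIN_APPROX_NONE)[0];kk=max(ks,key=cv2.contourArea)
zp=np.median(Z[w>0]); rr=cv2.minAreaRect(np.array([onplane(c,x[0],zp)[:2] for x in kk],np.float32)); print("plaque",zp,rr)
C=np.array(rr[0]); 
red=blobs(((H<6)|(H>174))&(S>200)&(V>120)&(Z>60),10);blue=blobs((H>110)&(H<130)&(S>180)&(Z>70)&(Z<100),10);print(red,blue)
for n,b in (("red",(333.5,251)),("blue",(208,337))): print(n,onplane(c,b,84))
P=W[pm].mean(0)[:2];Q=W[k].mean(0)[:2]
for C in (C,s[:2]): print(C,"peg",np.hypot(*(P-C)),np.degrees(np.arctan2(*(P-C)[::-1])),"ptr",np.hypot(*(Q-C)),np.degrees(np.arctan2(*(Q-C)[::-1]))%360)
E
```

```text
plate [582.17836927  95.95419713] 119.84245648004733 233 z 59.120754709786766
peg [503.77136422 160.7056624   88.70953   ] 247 [(array([283.3, 200.3]), np.int32(243))]
ptr [445.29963349  59.53020423  58.72739825] 481 ((449.42791748046875, 60.391136169433594), (44.567813873291016, 11.980688095092773), 13.64034652709961)
plaque 79.83712323878949 ((583.560546875, 94.02754211425781), (104.88282775878906, 74.6551513671875), 50.043880462646484)
[(array([333.4, 251.1]), np.int32(151))] [(array([544.1, 134.1]), np.int32(14)), (array([541. , 142.2]), np.int32(11)), (array([551.5, 184.9]), np.int32(17)), (array([208.1, 336. ]), np.int32(149))]
red [566.68341347 162.71788608  84.        ]
blue [557.92492808  22.00462014  84.        ]
[583.56054688  94.02754211] peg 103.98213978177559 140.11521439312048 ptr 142.4996368150181 194.0097613225751
[582.17836927  95.95419713] peg 101.68780997151778 140.44881966768128 ptr 141.64213910355582 194.901320240548
```

>>> step_arm([
  [[0, -0.115, -0.04, 0, 0.03], [0.3, 0, 0, 0.6, 0], [0.3, 0, 0, 0.6, 0], [0.3, 0, 0, 0.6, 0], [0.3, 0, 0, 0.6, 0], [0.3, 0, 0, 0.6, 0], [0.3, 0, 0, 0.6, 0], [0.3, 0, 0, 0.52, 0], [0.5, 0, 0, 0, 0], [1, 0, 0, 0, 0], [1, 0, 0, 0, 0], [1, 0, 0, 0, 0], [1, 0, 0, 0, 0], [1, 0, 0, 0, 0], [1, 0, 0, 0, 0]],
], newtons=20)

```text
time: 3.12
tool_pos: [504.1, 161.0, 241.2]
orientation: [0.001, 0.353, 0.935, 0.001]
ft_force: [-2.1, -0.3, 10.1]
grip_width: 0.176
gripper_force: 20.9
```

>>> step_arm([
  [[1, -0.007, -0.188, 0, -0.145], [1, -0.007, -0.188, 0, -0.145], [1, -0.007, -0.188, 0, -0.145], [1, -0.007, -0.188, 0, -0.145], [1, -0.007, -0.188, 0, -0.145], [1, -0.007, -0.188, 0, -0.145], [1, -0.007, -0.188, 0, -0.145], [1, -0.007, -0.188, 0, -0.145], [1, -0.007, -0.188, 0, -0.145], [1, -0.007, -0.188, 0, -0.145], [1, -0.007, -0.188, 0, -0.145], [1, -0.007, -0.188, 0, -0.145], [1, -0.007, -0.188, 0, -0.145], [1, 0, 0, 0, 0], [1, 0, 0, 0, 0], [1, 0, 0, 0, 0]],
])

```text
time: 4.45
tool_pos: [481.8, 69.3, 241.2]
orientation: [0.002, -0.11, 0.994, -0.0]
ft_force: [5.1, -1.7, 4.8]
grip_width: 0.177
gripper_force: 20.6
```

>>> step_arm([
  [[0.3, 0, 0, 0, 0], [0.3, 0, 0, 0, 0], [0.3, 0, 0, 0, 0], [0.3, 0, 0, 0, 0], [0, 0, 0, -0.5, 0], [0, 0, 0, -0.7, 0], [0, 0, 0, -0.8, 0], [0, 0, 0, -0.8, 0], [0, 0, 0, -0.8, 0], [0, 0, 0, -0.6, 0], [0, 0, 0, 0, 0], [0, 0, 0, 0, 0]],
])

```text
time: 5.45
tool_pos: [480.4, 69.6, 409.1]
orientation: [0.001, -0.11, 0.994, -0.0]
ft_force: [-0.3, 1.1, -1.4]
grip_width: 1.002
gripper_force: 0.0
```

```bash
python3 - <<'E'
from meas import *
s=manip.read_state(); print(s["time"],s["tool_pos"],s["orientation"]); c=cam("wrist"); p,d=manip.read_camera("wrist"); np.savez("wrist2.npz",p=p,d=d,K=c[0],R=c[1],t=c[2]); cv2.imwrite("pics/d_wrist.png",p)
E
```

```text
5.45 [480.43460729  69.61057863 409.10911605] [ 1.34795665e-03 -1.09690240e-01  9.93964906e-01 -2.45546452e-05]
```

View pics/d_wrist.png

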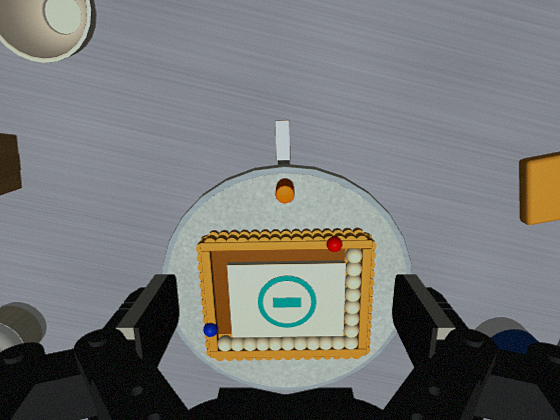

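The peg (285,190) now lines up with the pointer (282,140). I'm measuring the biscuit pose.

```bash
python3 - <<'E'
from meas import *
p,d,c=load("wrist2.npz"); W=cloud(c,d); hsv=cv2.cvtColor(p,cv2.COLOR_BGR2HSV); H,S,V=[hsv[...,i].astype(int) for i in range(3)]; Z=W[...,2]
peg=np.zeros(d.shape,bool);peg[170:205,265:305]=1
pm=peg&(H<20)&(S>180)&(V>150)&(abs(Z-90)<6)
pt=np.zeros_like(pm);pt[110:170,262:300]=1
k=pt&(V>160)&(S<60)&(abs(Z-60)<8)
print("ptr",cv2.minAreaRect(W[k][:,:2].astype(np.float32)))
w=np.zeros_like(pm);w[255:342,220:348]=1
w&=(V>140)&(S<40); w=cv2.morphologyEx(w.astype(np.uint8),cv2.MORPH_OPEN,np.ones((7,7)))
kk=max(cv2.findContours(w,cv2.RETR_EXTERNAL,cv2.CHAIN_APPROX_NONE)[0],key=cv2.contourArea)
zp=np.median(Z[w>0]); rr=cv2.minAreaRect(np.array([onplane(c,x[0],zp)[:2] for x in kk],np.float32)); print("plaque",zp,rr)
C=np.array(rr[0]);P=W[pm].mean(0)[:2];Q=W[k].mean(0)[:2]
for X in(P,Q): print(X,np.hypot(*(X-C)),np.degrees(np.arctan2(*(X-C)[::-1]))%360)
# dark groove pixels (shaded brown)
g=np.zeros_like(pm); g[235:350,195:380]=1
g=g&(Z>70)&(Z<78)&(d>0); print("groove n",g.sum(),np.median(Z[g]))
a=np.radians(14); R=np.array([[np.cos(a),np.sin(a)],[-np.sin(a),np.cos(a)]])
L=(W[...,:2]-C)@R.T
m=g&(abs(L[...,1])<35)&(L[...,0]<-30); print("side1 x range",np.percentile(L[m][:,0],[2,50,98]))
m=g&(L[...,1]<-45)&(abs(L[...,0])<20); print("side2 y range",np.percentile(L[m][:,1],[2,50,98]))
for b in((334,244),(210,330)): x=onplane(c,b,84); print((x[:2]-C)@R.T)
E
```

```text
ptr ((448.3532409667969, 60.40648651123047), (41.28791427612305, 27.989648818969727), 12.365205764770508)
plaque 79.99095982097991 ((583.524658203125, 93.74894714355469), (74.73716735839844, 104.81624603271484), 13.634991645812988)
[482.41261632  69.25718608] 104.03600998865026 193.61615699715853
[446.48011036  59.64750722] 141.2236393009707 193.97338732780838
groove n 3377 73.43371951889243
side1 x range [-63.539314   -43.15989367 -37.34736129]
side2 y range [-67.02119407 -60.97882076 -54.21984137]
[-57.28486315  42.04955591]
[ 25.90456317 -71.97804099]
```

>>> step_arm([
  [[0, 0.12, -0.78, 0, 0], [0, 0.12, -0.78, 0, 0], [0, 0.12, -0.78, 0, 0], [0, 0.12, -0.78, 0, 0], [0, 0.12, -0.78, 0, 0], [0, 0.12, -0.78, 0, 0], [0, 0.12, -0.78, 0, 0], [0, 0.12, -0.78, 0, 0], [0, 0.12, -0.78, 0, 0], [0, 0.12, -0.78, 0, 0], [0, 0.12, -0.78, 0, 0], [0, 0.12, -0.78, 0, 0], [0, 0.12, -0.78, 0, 0], [0, 0, 0, 0, 0.18], [0, 0, 0, 0, 0.18], [0, 0, 0, 0, 0.18], [0, 0, 0, 0, 0], [0, 0, 0, 0, 0]],
])

```text
time: 7.0
tool_pos: [507.6, -339.7, 406.4]
orientation: [-0.001, 0.024, 1.0, 0.001]
ft_force: [0.4, 0.2, -0.6]
grip_width: 0.998
gripper_force: 0.0
```

```bash
python3 - <<'E'
from meas import *
s=manip.read_state(); print(s["time"],s["tool_pos"],s["orientation"],s["joint_pos"]); c=cam("wrist"); p,d=manip.read_camera("wrist"); np.savez("wrist3.npz",p=p,d=d,K=c[0],R=c[1],t=c[2]); cv2.imwrite("pics/e_wrist.png",p)
W=cloud(c,d);Z=W[...,2]; hsv=cv2.cvtColor(p,cv2.COLOR_BGR2HSV); H,S,V=[hsv[...,i].astype(int) for i in range(3)]
near=np.hypot(W[...,0]-508,W[...,1]+338)<75
t=near&(d>0)&(abs(Z-159)<6); q=W[t]; print("top",t.sum(),np.median(q[:,2]),cv2.minAreaRect(q[:,:2].astype(np.float32)))
b=near&(abs(Z-80)<4)&(S>60)&(d>0); q=W[b]; print("block",b.sum(),np.median(q[:,2]),cv2.minAreaRect(q[:,:2].astype(np.float32)))
dd=near&(S<50)&(V>100)&(abs(Z-87)<6)&(d>0); print("disc",dd.sum(),np.median(W[dd][:,2]) if dd.sum() else 0, cv2.minEnclosingCircle(W[dd][:,:2].astype(np.float32)) if dd.sum() else 0)
E
```

```text
7.0 [ 507.55107186 -339.71647882  406.41912243] [-9.77544400e-04  2.37388349e-02  9.99717480e-01  6.87580083e-04] [-6.39469927e-01  4.24237258e-01  1.68717175e+00 -7.63196755e-06
  1.03257392e+00 -2.16278017e+00]
top 823 159.06080763217813 ((506.3909606933594, -341.2513122558594), (17.898881912231445, 18.30171775817871), 77.9627914428711)
block 6363 78.80485672556837 ((507.9568176269531, -339.89459228515625), (79.703369140625, 79.92400360107422), 87.67399597167969)
disc 1106 84.80517939927128 ((506.3438415527344, -340.9720764160156), 20.807161331176758)
```

View pics/e_wrist.png

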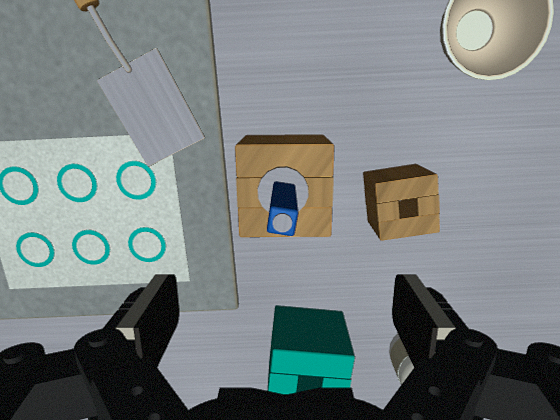

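The handle top is at (283,222) and its disc at (283,190), inside the large wooden block. The small wooden block is at (402,203) and the turquoise one at (312,350). The handle is rotated about 9° relative to the tool, so I turn to match, descend and grip.

>>> step_arm([
  [[0, 0.028, -0.039, 0, 0], [0, 0, 0, 0, 0.163], [0, 0, 0, 0.3, 0.163], [0, 0, 0, 0.6, 0], [0, 0, 0, 0.6, 0], [0, 0, 0, 0.6, 0], [0, 0, 0, 0.6, 0], [0, 0, 0, 0.4, 0], [0, 0, 0, 0.16, 0], [0, 0, 0, 0, 0], [0.5, 0, 0, 0, 0], [0.8, 0, 0, 0, 0], [1, 0, 0, 0, 0], [1, 0, 0, 0, 0], [1, 0, 0, 0, 0], [1, 0, 0, 0, 0], [1, 0, 0, 0, 0], [1, 0, 0, 0, 0]],
], newtons=60)

```text
time: 8.55
tool_pos: [506.8, -341.5, 278.2]
orientation: [0.0, 0.106, 0.994, -0.0]
ft_force: [-1.5, 1.1, 6.7]
grip_width: 0.203
gripper_force: 58.7
```

>>> step_arm([
  [[1, 0, 0, -0.2, 0], [1, 0, 0, -0.3, 0], [1, 0, 0, -0.4, 0], [1, 0, 0, -0.5, 0], [1, 0, 0, -0.5, 0], [1, 0, 0, -0.5, 0], [1, 0, 0, -0.4, 0], [1, 0, 0, -0.2, 0], [1, 0, 0, 0, 0], [1, 0, 0, 0, 0]],
])

```text
time: 9.38
tool_pos: [506.5, -341.3, 397.8]
orientation: [0.0, 0.106, 0.994, -0.0]
ft_force: [-0.2, 0.4, -1.6]
grip_width: 0.198
gripper_force: 58.5
```

```bash
python3 - <<'E'
from meas import *
s=manip.read_state(); T=s["tool_pos"]; print(s["time"],T,s["orientation"],s["ft_force"],s["moment"])
ims=[]
for n in("wrist","top","scene"):
    c=cam(n); p,d=manip.read_camera(n); np.savez(n+"4.npz",p=p,d=d,K=c[0],R=c[1],t=c[2]); 
    u,v=proj(c,[T[0],T[1],T[2]-230]).astype(int); print(n,u,v,proj(c,[T[0],T[1],T[2]-268]))
    u=np.clip(u,65,495);v=np.clip(v,75,345); ims.append(cv2.resize(p[v-75:v+75,u-65:u+65],(260,300)))
cv2.imwrite("pics/f.png",np.hstack(ims))
E
```

```text
9.3833 [ 506.51659094 -341.31846435  397.77956682] [ 2.78219822e-04  1.06438578e-01  9.94319225e-01 -1.75610480e-04] [-0.17335256  0.44024663 -1.6199468 ] [-0.02766738 -0.00230174  0.01697277]
wrist 285 231 [285.22279886 212.10470645]
top 466 214 [458.08367762 218.72284107]
scene 97 276 [105.6316689  288.77279045]
```

View pics/f.png

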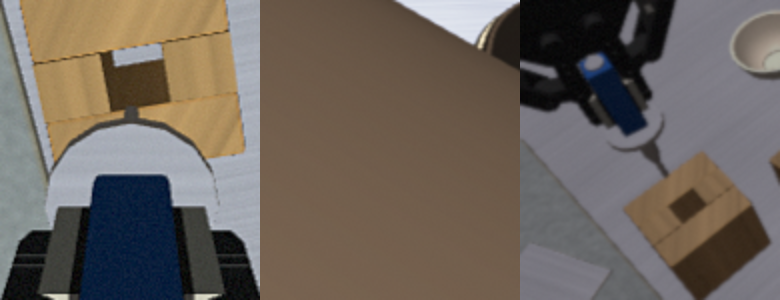

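The wrist crop shows the needle tip just ahead of the disc, where I predicted it, and the scene camera agrees within 2 px. The scriber is upright and hasn't slipped. I'm carrying it to above the red-dot start.

>>> step_arm([
  [[1, 0, 0, 0, -0.2255], [1, 0, 0, 0, -0.2255], [1, 0, 0, 0, -0.2255], [1, 0, 0, 0, -0.2255], [1, -0.22, 0.744, 0, 0], [1, -0.22, 0.744, 0, 0], [1, -0.22, 0.744, 0, 0], [1, -0.22, 0.744, 0, 0], [1, -0.22, 0.744, 0, 0], [1, -0.22, 0.744, 0, 0], [1, -0.22, 0.744, 0, 0], [1, -0.22, 0.744, 0, 0], [1, -0.22, 0.744, 0, 0], [1, -0.22, 0.744, 0, 0], [1, -0.22, 0.744, 0, 0], [1, -0.22, 0.744, 0, 0], [1, -0.22, 0.744, 0, 0], [1, -0.22, 0.744, 0, 0], [1, -0.22, 0.744, 0, 0], [1, 0, 0, 0, 0]],
])

```text
time: 11.2
tool_pos: [529.7, 127.7, 396.7]
orientation: [-0.0, -0.12, 0.993, 0.001]
ft_force: [-1.1, 0.1, -0.6]
grip_width: 0.205
gripper_force: 58.9
```

```bash
cat > where.py <<'E'
from meas import *
s=manip.read_state(); T=s["tool_pos"]; q=s["orientation"]; a=2*np.arctan2(q[2],q[1])-np.pi/2
y=np.array([np.cos(a),np.sin(a)]);x=np.array([-y[1],y[0]])
th=np.radians(13.63);B=np.array([[np.cos(th),np.sin(th)],[-np.sin(th),np.cos(th)]])
print("t",s["time"],"T",T.round(2),"yaw",np.degrees(a).round(2),"F",s["ft_force"].round(1),"biscuit xy",(B@(T[:2]-[583.5,93.8])).round(2),"tipz",T[2]-268.2)
def to(p): d=np.array(p)-T[:2]; print("to",p,"shares",d@x/40,d@y/40)
E
python3 - <<'E'
from where import *
to([529.9,124.0])
c=cam("wrist"); p,d=manip.read_camera("wrist"); np.savez("wrist5.npz",p=p,d=d,K=c[0],R=c[1],t=c[2])
print(proj(c,[T[0],T[1],T[2]-268]),proj(c,[529.9,124,74]))
cv2.imwrite("pics/g.png",cv2.resize(p[140:300,170:400],(690,480)))
E
```

```text
t 11.2 T [529.68 127.72 396.65] yaw 103.76 F [-1.1  0.1 -0.6] biscuit xy [-44.31  45.65] tipz 128.45498315910453
to [529.9, 124.0] shares 0.016854477220307595 -0.0916234538754004
[284.94338938 212.50212944] [280.32565514 191.5816338 ]
```

View pics/g.png

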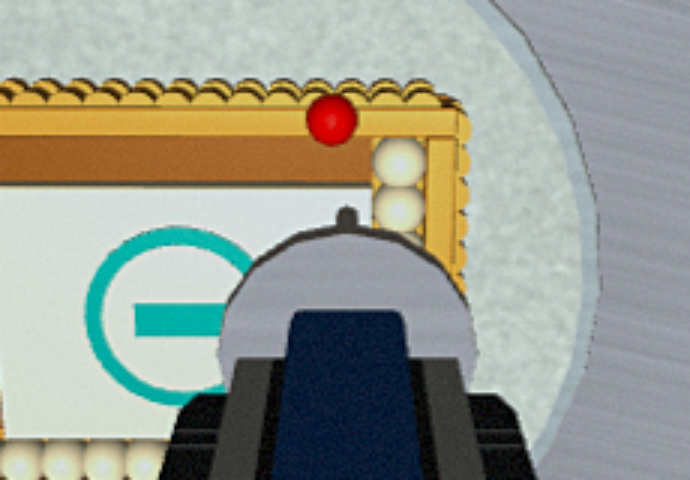

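The tip is at crop (347,213) and the groove by the red dot at (331,155), both matching the projections. I'm correcting the position and descending partway.

>>> step_arm([
  [[1, 0.017, -0.092, 0, 0], [1, 0, 0, 0.2, 0], [1, 0, 0, 0.25, 0], [1, 0, 0, 0.25, 0], [1, 0, 0, 0.15, 0], [1, 0, 0, 0.1, 0], [1, 0, 0, 0, 0], [1, 0, 0, 0, 0]],
])

```text
time: 11.92
tool_pos: [530.0, 119.6, 359.2]
orientation: [-0.0, -0.118, 0.993, -0.0]
ft_force: [-0.2, -0.2, -0.6]
grip_width: 0.203
gripper_force: 58.9
```

```bash
python3 -c "
from where import *
to([529.9,124.0])"
```

```text
t 11.9167 T [530.02 119.64 359.25] yaw 103.6 F [-0.2 -0.2 -0.6] biscuit xy [-45.89  37.72] tipz 91.04632355927788
to [529.9, 124.0] shares -0.022780963823804016 0.10661639223033341
```

>>> step_arm([
  [[1, -0.02, 0.107, 0, 0], [1, 0, 0, 0, 0], [1, 0, 0, 0, 0], [1, 0, 0, 0.07, 0], [1, 0, 0, 0.07, 0], [1, 0, 0, 0.07, 0], [1, 0, 0, 0.07, 0], [1, 0, 0, 0.06, 0], [1, 0, 0, 0, 0], [1, 0, 0, 0, 0], [1, 0, 0, 0, 0]],
])

```text
time: 12.83
tool_pos: [529.8, 124.1, 345.9]
orientation: [-0.0, -0.119, 0.993, -0.0]
ft_force: [-0.3, 0.6, -0.1]
grip_width: 0.204
gripper_force: 58.9
```

```bash
python3 -c "
from where import *
to([529.9,124.0])"
```

```text
t 12.8333 T [529.79 124.11 345.91] yaw 103.62 F [-0.3  0.6 -0.1] biscuit xy [-45.05  42.12] tipz 77.71223850017566
to [529.9, 124.0] shares -0.0019004802978873432 -0.0033903118551645143
```

>>> step_arm([
  [[1, 0, 0, 0.02, 0], [1, 0, 0, 0.02, 0], [1, 0, 0, 0.015, 0], [1, 0, 0, 0, 0], [1, 0, 0, 0, 0]],
])

```text
time: 13.25
tool_pos: [529.7, 124.1, 343.7]
orientation: [-0.0, -0.119, 0.993, -0.0]
ft_force: [1.4, 0.2, -0.7]
grip_width: 0.202
gripper_force: 58.9
```

>>> step_arm([
  [[1, 0, -0.03, 0.01, 0], [1, 0, -0.0625, 0, 0], [1, 0, -0.0625, 0, 0], [1, 0, -0.0625, 0, 0], [1, 0, -0.0625, 0, 0], [1, 0, -0.0625, 0, 0], [1, 0, -0.0625, 0, 0], [1, 0, -0.0625, 0, 0], [1, 0, -0.0625, 0, 0], [1, 0, -0.0625, 0, 0], [1, 0, -0.0625, 0, 0], [1, 0, -0.0625, 0, 0], [1, 0, -0.0625, 0, 0]],
])

```text
time: 14.33
tool_pos: [537.2, 93.6, 343.3]
orientation: [-0.0, -0.119, 0.993, -0.0]
ft_force: [0.1, -0.9, -0.8]
grip_width: 0.199
gripper_force: 58.9
```

```bash
python3 -c "
from where import *
to([553.9,24.9])"
```

```text
t 14.3333 T [537.15  93.57 343.29] yaw 103.62 F [ 0.1 -0.9 -0.8] biscuit xy [-45.1  10.7] tipz 75.09215640337521
to [553.9, 24.9] shares -0.002625289273291546 -1.767100819407661
```

>>> step_arm([
  [[1, 0, -0.063, 0, 0], [1, 0, -0.063, 0, 0], [1, 0, -0.063, 0, 0], [1, 0, -0.063, 0, 0], [1, 0, -0.063, 0, 0], [1, 0, -0.063, 0, 0], [1, 0, -0.063, 0, 0], [1, 0, -0.063, 0, 0], [1, 0, -0.063, 0, 0], [1, 0, -0.063, 0, 0], [1, 0, -0.063, 0, 0], [1, 0, -0.063, 0, 0], [1, 0, -0.063, 0, 0], [1, 0, -0.063, 0, 0], [1, 0, -0.063, 0, 0], [1, 0, -0.063, 0, 0], [1, 0, -0.063, 0, 0], [1, 0, -0.063, 0, 0], [1, 0, -0.063, 0, 0], [1, 0, -0.063, 0, 0]],
])

```text
time: 16.0
tool_pos: [549.1, 44.6, 343.3]
orientation: [0.0, -0.119, 0.993, -0.0]
ft_force: [-0.8, 0.2, -0.3]
grip_width: 0.2
gripper_force: 58.9
```

```bash
python3 -c "
from where import *
to([553.9,24.9])"
```

```text
t 16.0 T [549.05  44.58 343.3 ] yaw 103.62 F [-0.8  0.2 -0.3] biscuit xy [-45.08 -39.71] tipz 75.10383043269104
to [553.9, 24.9] shares -0.001881467076252782 -0.5067609465945194
```

Now the rest to the corner, then the second side along tool -x (72 mm = 1.8 shares).

>>> step_arm([
  [[1, 0, -0.063, 0, 0], [1, 0, -0.063, 0, 0], [1, 0, -0.063, 0, 0], [1, 0, -0.063, 0, 0], [1, 0, -0.063, 0, 0], [1, 0, -0.063, 0, 0], [1, 0, -0.063, 0, 0], [1, 0, -0.06, 0, 0], [1, 0, 0, 0, 0], [1, -0.04, 0, 0, 0], [1, -0.063, 0, 0, 0], [1, -0.063, 0, 0, 0], [1, -0.063, 0, 0, 0], [1, -0.063, 0, 0, 0], [1, -0.063, 0, 0, 0], [1, -0.063, 0, 0, 0]],
])

```text
time: 17.33
tool_pos: [570.2, 29.4, 343.3]
orientation: [0.0, -0.119, 0.993, -0.0]
ft_force: [-0.0, 0.7, -1.7]
grip_width: 0.206
gripper_force: 58.9
```

```bash
python3 -c "
from where import *
to([623.9,41.9])"
```

```text
t 17.3333 T [570.23  29.42 343.29] yaw 103.63 F [-0.   0.7 -1.7] biscuit xy [-28.06 -59.44] tipz 75.09185222446649
to [623.9, 41.9] shares -1.3773746266905178 -0.012936092892723124
```

>>> step_arm([
  [[1, -0.063, -0.012, 0, 0], [1, -0.063, 0, 0, 0], [1, -0.063, 0, 0, 0], [1, -0.063, 0, 0, 0], [1, -0.063, 0, 0, 0], [1, -0.063, 0, 0, 0], [1, -0.063, 0, 0, 0], [1, -0.063, 0, 0, 0], [1, -0.063, 0, 0, 0], [1, -0.063, 0, 0, 0], [1, -0.063, 0, 0, 0], [1, -0.063, 0, 0, 0], [1, -0.063, 0, 0, 0], [1, -0.063, 0, 0, 0], [1, -0.063, 0, 0, 0], [1, -0.063, 0, 0, 0], [1, -0.063, 0, 0, 0], [1, -0.063, 0, 0, 0], [1, -0.063, 0, 0, 0], [1, -0.063, 0, 0, 0]],
])

```text
time: 19.0
tool_pos: [619.3, 40.7, 343.3]
orientation: [0.0, -0.119, 0.993, -0.0]
ft_force: [0.4, 0.4, -0.2]
grip_width: 0.199
gripper_force: 58.9
```

>>> step_arm([
  [[1, -0.06, 0, 0, 0], [1, -0.06, 0, 0, 0], [1, 0, 0, 0, 0], [1, 0, 0, 0, 0], [1, 0, 0, 0, 0]],
])

```text
time: 19.42
tool_pos: [623.6, 41.8, 343.2]
orientation: [-0.0, -0.119, 0.993, 0.0]
ft_force: [-0.2, -0.1, -1.0]
grip_width: 0.203
gripper_force: 58.9
```

```bash
python3 - <<'E'
from where import *
to([623.9,41.9])
# hole of the holder, from the picture taken while the scriber was lifted
p,d,c=load("wrist4.npz"); W=cloud(c,d); Z=W[...,2]
near=np.hypot(W[...,0]-508,W[...,1]+340)<70
b=near&(abs(Z-79)<4)&(d>0); print(cv2.minAreaRect(W[b][:,:2].astype(np.float32)))
k=cv2.findContours(b.astype(np.uint8),cv2.RETR_CCOMP,cv2.CHAIN_APPROX_NONE)[0]
for x in k:
    if 100<cv2.contourArea(x)<3000: print(cv2.contourArea(x),cv2.minAreaRect(np.array([onplane(c,y[0],79)[:2] for y in x],np.float32)))
E
```

```text
t 19.4167 T [623.62  41.82 343.24] yaw 103.62 F [-0.2 -0.1 -1. ] biscuit xy [ 26.74 -59.97] tipz 75.04397043466395
to [623.9, 41.9] shares -0.007296327410083322 0.0003397477863490225
((507.8113098144531, -339.6896667480469), (80.12969207763672, 79.89466857910156), 87.55387878417969)
```

Quick check that the tip really is at the floor: a gentle press of about 1 mm.

>>> step_arm([
  [[1, 0, 0, 0.015, 0], [1, 0, 0, 0.015, 0], [1, 0, 0, 0.01, 0], [1, 0, 0, 0, 0], [1, 0, 0, 0, 0]],
])

```text
time: 19.83
tool_pos: [623.7, 41.8, 342.0]
orientation: [0.0, -0.119, 0.993, -0.0]
ft_force: [-1.0, 0.6, 3.7]
grip_width: 0.204
gripper_force: 59.9
```

Contact came at 3.7 N, exactly where expected, so the tip was in the groove all along. Now I lift out and return to the holder.

>>> step_arm([
  [[1, 0, 0, -0.05, 0], [1, 0, 0, -0.1, 0], [1, 0, 0, -0.1, 0], [1, 0, 0, -0.1, 0], [1, 0, 0, -0.2, 0], [1, 0, 0, -0.3, 0], [1, 0, 0, -0.3, 0], [1, 0, 0, -0.25, 0], [1, 0, 0, 0, 0], [1, 0, 0, 0, 0]],
])

```text
time: 20.67
tool_pos: [623.9, 41.8, 398.7]
orientation: [0.001, -0.119, 0.993, -0.0]
ft_force: [-0.2, -0.5, -2.7]
grip_width: 0.204
gripper_force: 59.1
```

>>> step_arm([
  [[1, 0.2, -0.4, 0, 0], [1, 0.36, -0.61, 0, 0], [1, 0.36, -0.61, 0, 0], [1, 0.36, -0.61, 0, 0], [1, 0.36, -0.61, 0, 0], [1, 0.36, -0.61, 0, 0], [1, 0.36, -0.61, 0, 0], [1, 0.36, -0.61, 0, 0], [1, 0.36, -0.61, 0, 0], [1, 0.36, -0.61, 0, 0], [1, 0.36, -0.61, 0, 0], [1, 0.36, -0.61, 0, 0], [1, 0.36, -0.61, 0, 0], [1, 0.36, -0.61, 0, 0], [1, 0.18, -0.25, 0, 0], [1, 0, 0, 0, 0], [1, 0, 0, 0, 0], [1, 0, 0, 0, 0], [1, 0, 0, 0, 0]],
])

```text
time: 22.25
tool_pos: [508.1, -338.3, 397.5]
orientation: [-0.0, -0.119, 0.993, 0.0]
ft_force: [0.0, 1.6, -0.5]
grip_width: 0.198
gripper_force: 58.9
```

```bash
python3 - <<'E'
from where import *
to([507.8,-339.7])
c=cam("wrist"); p,d=manip.read_camera("wrist"); np.savez("wrist6.npz",p=p,d=d,K=c[0],R=c[1],t=c[2])
W=cloud(c,d);Z=W[...,2]; near=np.hypot(W[...,0]-508,W[...,1]+340)<70
b=near&(abs(Z-79)<4)&(d>0); print(cv2.minAreaRect(W[b][:,:2].astype(np.float32)))
print("tip px",proj(c,[T[0],T[1],T[2]-268]),"hole px",proj(c,[507.8,-339.7,80]))
cv2.imwrite("pics/h.png",cv2.resize(p[140:300,170:400],(690,480)))
E
```

```text
t 22.25 T [ 508.15 -338.32  397.54] yaw 103.68 F [ 0.   1.6 -0.5] biscuit xy [-175.06 -402.19] tipz 129.33815079400847
to [507.8, -339.7] shares 0.01665243122395834 -0.03157694333650988
((507.9175720214844, -339.7086181640625), (80.23294067382812, 79.90740966796875), 87.42410278320312)
tip px [285.22355863 212.3124673 ] hole px [283.53581086 192.9651741 ]
```

View pics/h.png

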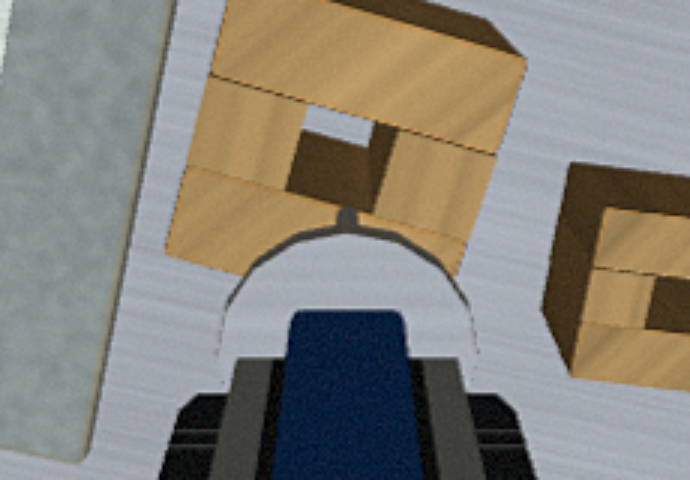

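The hole is at crop (343,158) and matches its projected position; the tip is at (347,213), as expected. I'm lowering it home.

>>> step_arm([
  [[1, 0.017, -0.032, 0, 0], [1, 0, 0, 0.2, 0], [1, 0, 0, 0.3, 0], [1, 0, 0, 0.3, 0], [1, 0, 0, 0.3, 0], [1, 0, 0, 0.3, 0], [1, 0, 0, 0.3, 0], [1, 0, 0, 0.3, 0], [1, 0, 0, 0.3, 0], [1, 0, 0, 0.3, 0], [1, 0, 0, 0.2, 0], [1, 0, 0, 0.1, 0], [1, 0, 0, 0.05, 0], [1, 0, 0, 0, 0], [1, 0, 0, 0, 0]],
])

```text
time: 23.55
tool_pos: [507.6, -340.9, 280.1]
orientation: [0.0, -0.119, 0.993, -0.0]
ft_force: [1.2, -0.4, -0.5]
grip_width: 0.203
gripper_force: 58.9
```

Tip is about 12 mm above the table, in the hole, with no contact. I lower it the last 1.5 mm, release and rise.

>>> step_arm([
  [[1, 0, 0.02, 0.02, 0], [1, 0, 0, 0.02, 0], [1, 0, 0, 0, 0], [0.7, 0, 0, 0, 0], [0.4, 0, 0, 0, 0], [0, 0, 0, 0, 0], [0, 0, 0, 0, 0], [0, 0, 0, 0, 0], [0, 0, 0, 0, 0], [0, 0, 0, -0.2, 0], [0, 0, 0, -0.5, 0], [0, 0, 0, -0.7, 0], [0, 0, 0, -0.8, 0], [0, 0, 0, -0.8, 0], [0, 0, 0, -0.3, 0], [0, 0, 0, 0, 0], [0, 0, 0, 0, 0], [0, 0, 0, 0, 0]],
])

```text
time: 25.05
tool_pos: [506.9, -339.8, 409.3]
orientation: [-0.0, -0.119, 0.993, 0.0]
ft_force: [-0.6, -0.3, -0.7]
grip_width: 1.002
gripper_force: 0.0
```

```bash
python3 - <<'E'
from where import *
c=cam("wrist"); p,d=manip.read_camera("wrist"); W=cloud(c,d);Z=W[...,2]; near=np.hypot(W[...,0]-508,W[...,1]+340)<75
hsv=cv2.cvtColor(p,cv2.COLOR_BGR2HSV); S,V=hsv[...,1],hsv[...,2]
t=near&(d>0)&(abs(Z-159)<8); print("top",np.median(W[t][:,2]),cv2.minAreaRect(W[t][:,:2].astype(np.float32)))
dd=near&(S<50)&(V>100)&(abs(Z-87)<7)&(d>0); print("disc",np.median(W[dd][:,2]),cv2.minEnclosingCircle(W[dd][:,:2].astype(np.float32)))
c=cam("top");p,d=manip.read_camera("top"); cv2.imwrite("pics/i_top.png",p)
E
```

```text
t 25.05 T [ 506.9  -339.77  409.25] yaw 103.62 F [-0.6 -0.3 -0.7] biscuit xy [-176.61 -403.31] tipz 141.0512777050239
top 159.02773216940196 ((506.6824951171875, -340.2341003417969), (18.090604782104492, 17.21463966369629), 13.74832534790039)
disc 84.86818038371523 ((506.703125, -330.36419677734375), 30.19685173034668)
```

View pics/i_top.png

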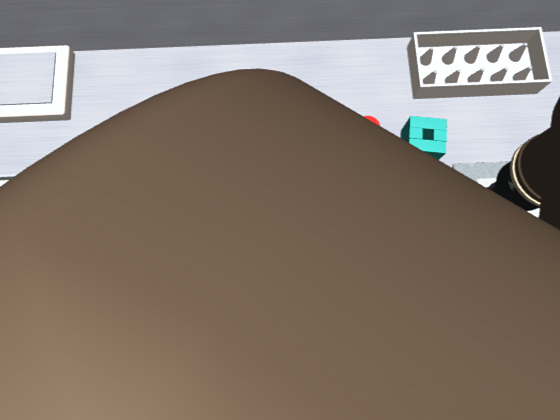

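The top view is hidden by the arm. The wrist reading puts the handle top at 159.0 mm and the disc at 84.9 mm, the same as at the start, so the scriber is home and upright. I check the turntable with the scene camera before handing in.

```bash
python3 - <<'E'
from meas import *
def ang(p,c):
    hsv=cv2.cvtColor(p,cv2.COLOR_BGR2HSV); H,S,V=[hsv[...,i].astype(int) for i in range(3)]
    roi=np.zeros(H.shape,bool); roi[140:250,230:370]=1
    out=[]
    for m,z in((roi&((H<6)|(H>172))&(S>180)&(V>90),84),(roi&(H>105)&(H<135)&(S>120),84)):
        out.append([(b,onplane(c,b,z)[:2]) for b,a in blobs(m,6)])
    return out
for n in("scene4.npz",):
    p,d,c=load(n); print(ang(p,c))
c=cam("scene");p,d=manip.read_camera("scene"); print(ang(p,c))
E
```

```text
[[(array([286.8, 169.4]), array([518.34688827, 120.51433136]))], [(array([367. , 151.3]), array([626.79138109, 300.23717144])), (array([298.9, 214.3]), array([626.27949753,  29.00108602]))]]
[[(array([286.9, 169.4]), array([518.52543486, 120.66724197]))], [(array([367. , 151.3]), array([626.79138109, 300.23717144])), (array([298.9, 214.3]), array([626.27949753,  29.00108602]))]]
```

The turntable and bottle have not moved since before the tracing, so I'm handing in.

```bash
python3 -c "
from cell import manip
print(manip.finish_job())"
```

```text
the job is handed in; nothing more can be done
None
```

I handed the job in at about 25 s of robot time, with no verdict returned: the peg is at the pointer (about 0.01 rad), the groove was traced from red dot to blue dot without lifting, and the scriber is released upright and fully home.

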